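Point out the next vice job to a colleague

TASK

Show a colleague the next vice job by pointing, in this order: first at the shorter of the two upright hexagonal brass standoffs, then at the drilled aluminium block, and last at the gap between the jaws of the little bench vice. For each, hold the fingertips about 20 mm straight above the middle of it, and dwell there for at least a second; finish still pointing at the vice gap. Touch neither the vice nor any of the parts, and do not bring the fingertips down close over the long standoff, bush, gear or bearing.

Things in the scene. Friction and masses are not known exactly. Their poses are not given: they have to be found in the camera images.
- short_standoff: the shorter of two hexagonal brass-coloured standoffs that stand upright; 10 mm across, 22 mm tall, topples easily. Loose. Origin: centre of its underside, z up.
- block: plain aluminium block with two drilled holes in its top, 22 x 34 x 18 mm (x, y, height). Loose. Origin: centre of its underside, z up.
- vice_gap (a point): point midway between the jaws of the small bench vice, level with the top of the jaws, 62 mm above the bench. The vice is fixed to the bench, 92 x 85 x 62 mm; its jaws are 52 mm wide along this point's y axis and open along x by 19 to 33 mm; the true middle of the gap lies within 4 mm of this point. z up; the nut and bar handle are on the -x side, below the jaw top.
- long_standoff: the taller of the two upright hexagonal standoffs, not to be pointed at; 10 mm across, 30 mm tall. Loose. Origin: centre of its underside, z up.
- bush: brass bush with a flange at its foot, not to be pointed at; 28 mm in diameter, 21 mm tall. Loose. Origin: centre of its underside, z up.
- gear: pale moulded gear with a hub, lying flat, not to be pointed at; 41 mm in diameter, 15 mm tall. Loose. Origin: centre of its underside, z up.
- bearing: steel ball bearing lying flat, not to be pointed at; 32 mm in diameter, 9 mm tall. Loose. Origin: centre of its underside, z up.
- vice: the whole bench vice, fixed to the bench; blue, base plate 75 x 84 mm. Origin: underside, z up; only to be left untouched.
Mind the look-alikes: they are no part of the job. Of the things shaped like the block, the aluminium one is meant.

How it is judged:
On the way, in this order (a step that is already met when the one before it is completed fails the run):
1. points at the shorter standoff and dwells there for a second (horizontal distance between the grasp point and short_standoff below 0.018 m and height (world z) of the grasp point below 0.087 m), for 0.9 s.
2. then points at the aluminium block and dwells there for a second (horizontal distance between the grasp point and block below 0.018 m and height (world z) of the grasp point below 0.083 m), for 0.9 s.
At the end, for the whole second after the job is handed in: Still pointing at the vice gap: the grasp point between the fingertips lies within 18 mm sideways of its middle and less than 65 mm above the jaw tops (the tips themselves about 45 mm); all six loose parts upright where they stood (4 mm) (horizontal distance between the grasp point and vice_gap below 0.018 m and height (world z) of the grasp point below 0.127 m and distance of each of short_standoff, block, long_standoff, bush, gear, bearing from where it was at the start of the episode below 0.004 m and angle between each of short_standoff, block, long_standoff, bush, gear, bearing's own z axis and vertical below 0.1 rad); the robot touches nothing.
It fails at once if the robot touches one of the six loose parts (contact force between any of the fingers, the arm and short_standoff above 0.2 N or contact force between any of the fingers, the arm and block above 0.2 N or contact force between any of the fingers, the arm and long_standoff above 0.2 N or contact force between any of the fingers, the arm and bush above 0.2 N or contact force between any of the fingers, the arm and gear above 0.2 N or contact force between any of the fingers, the arm and bearing above 0.2 N).
It fails at once if the robot touches the vice (contact force between any of the fingers, the arm and vice above 0.2 N).
It fails at once if a loose part is lifted, pushed or knocked over (moved more than 6 mm) (distance of any of short_standoff, block, long_standoff, bush, gear, bearing from where it was at the start of the episode above 0.006 m).
It fails at once if the fingertips come down close over the long standoff, bush, gear or bearing (grasp point within 18 mm of its axis and less than 50 mm above its top) ((horizontal distance between the grasp point and long_standoff below 0.018 m and height (world z) of the grasp point below 0.08 m) or (horizontal distance between the grasp point and bush below 0.018 m and height (world z) of the grasp point below 0.071 m) or (horizontal distance between the grasp point and gear below 0.018 m and height (world z) of the grasp point below 0.065 m) or (horizontal distance between the grasp point and bearing below 0.018 m and height (world z) of the grasp point below 0.059 m)).
It also fails if it takes over 42 s, if anything falls off the work surface, if the arm or the gripper's body presses on something with over 40 N, if the wrist force passes 120 N, or if a joint passes its speed limit or range.

ROBOT

A 6-joint arm with a two-finger parallel gripper is mounted at the origin on a cart in front of the work surface, level with it; the furniture and walls round the work are solid. World frame = base frame: x ahead of the robot, y to its left, z up, the work surface at z = 0. Lengths are in m, angles in rad, forces in N, time in s.
With the tool pointing down it reaches from about 0.35 to 0.975 m from the base axis. Payload 4.9 kg.
Tool frame: the origin (TCP) lies midway between the tips of the shut fingers; the grasp point (between the pads) lies 19 mm behind it; z points along the fingers, y is the direction in which the jaws open and shut (so a half turn about z gives the same grasp; the last joint's range is limited). The gripper opens to 85 mm and grips with 20 to 120 N. Pads are 22 mm wide; open, the fingers measure 114 mm over their backs; the gripper's body (76 mm by 85 mm) begins 54 mm behind the grasp point. The pads swing forward as they close: fully open they stand 13 mm farther back than shut.
Start: joints at [1.231, 0.053, 1.613, -0, 1.476, -0.119], TCP at [0.137, 0.61, 0.231] pointing down, gripper open.
Joint ranges: [-3.01, 3.01], [-1.01, 2.22], [0.06, 2.58], [-1.02, 4.17], [0.09, 2.62], [-3.14, 3.14]. Speed limits (rad/s): [2.57, 2.57, 3.14, 3.14, 3.14, 3.14].

INTERFACE

Orientations are given as a rotation vector (axis times angle).
In Python, from plant import r gives the robot as it stands.
- The arm moves only by the tool play_rows, never from a script. Its argument "commands" is text: rows parted by semicolons, each of 7 numbers parted by spaces: the closure, from 0 (fully open) to 1 (shut), then the shift along the tool's x, y, z in mm, then the turn, a rotation vector about the tool's x, y, z in rad. In form: hand dx dy dz rx ry rz; .... A call has 1 to 20 rows; each row is the pose to reach, as a shift and turn from the pose commanded when the call began, along the tool's axes at that moment; what a row does not reach only later rows make up. A row lasts 1/12 s, in which the tool goes at most 41.7 mm and 7.16 degrees, less where a joint would pass 70% of its speed; a pose out of reach is approached as far as the arm can. A call with a gripper value outside its range is refused whole. The fingers move at their own pace and stop on an object; "force" is the grip in N (left out, the last holds). Time passes only in rows, so rows that repeat a pose let the fingers close. It gives the time, the measured TCP pose, the force and the opening at its end, in the units of the state.
- r.state(): the state, without advancing time (a new reading comes with each control period).
- r.grab_frame(name): name is "scene" or "side" or "wrist"; returns (picture, depth): 480x640x3 uint8, red, green, blue; 480x640 float32, m along the optical axis (not along the pixel's ray), 0 where there is no reading.
- r.camera_info(name): a dict with "mtx" (3x3 intrinsics, pixels), "extrinsics" (4x4, takes a point from world to camera coordinates). Camera axes: x right, y up, looking along -z (the intrinsics and any distortion apply to the point x, -y, -z); pixel columns grow to the right and rows downward; lengths in m; the calibration is good to about 2 mm. A picture is of the moment at which its call begins: read the wrist's pose just before it. camera_info takes no time and is no camera call; for the wrist camera it gives the pose at the moment of the call.
- r.finish_job(): hands the job in, once; it reports no verdict.
Trained networks look in the newest picture that a camera, given by its name, has taken for a name from the list of things; names that differ only in an ending like _2 or _b are one class to them, and where a whole thing is asked for, a point or a joint stands for the part that bears it (a point fixed in the world has none). Each returns a list of dicts, best first, with "conf" (0 to 1); they miss things now and then, are a little off and sometimes report something else, mostly with a low value. They report only what shows in the picture. A call takes as long as a camera call. They do not tell look-alikes from the thing itself.
- r.regions_of(target, camera): "pixels" (480x640 bool, what is visible of it) and "extent" ([centre column, centre row, width, height] in pixels, round what is visible of it).
The state is a dict: "time_s": time; "joints": joint angles; "dq": joint speeds; "effort": joint torques, N m; "eef_pos": TCP position; "tcp_rot": TCP orientation; "contact_force": force on the tool from outside, world axes, zero at the start; "torque": the same for the moment, N m; "opening": finger opening in m.
Only numpy, scipy, OpenCV 4.12 (cv2) and the standard library are available. Lean on these libraries where they do the work, as an engineer would, in place of code of your own. Each camera call takes 0.05 s, during which the arm holds its last target. There are 200 camera calls.

## Working session

There is one attempt and no reset: what is moved stays moved. The work goes in short steps, Python scripts to look and compute and a tool call to move; the robot and the scene stay as the last step left them, time stands still between calls to the robot, and variables do not carry over. Pictures are saved under pics/ and viewed, about 8 in all and at most 12, crops included, and the job is handed in when it is done.

Besides the shell and the picture viewer there is one more tool, called after "Request:" as a command line: name --argument value ..., lists and objects as JSON in quotes. play_rows: Moves the arm, as the interface text tells. Its arguments: {"type":"object","properties":{"commands":{"type":"string"},"force":{"type":"number"}},"required":["commands"]}

```bash
mkdir -p pics; cat > h.py <<'E'
import numpy as np,cv2
from plant import r
def world(name,depth):
    i=r.camera_info(name);K=np.array(i["mtx"]);E=np.linalg.inv(np.array(i["extrinsics"]))
    v,u=np.mgrid[0:480,0:640];x=(u-K[0,2])/K[0,0]*depth;y=(v-K[1,2])/K[1,1]*depth
    P=np.stack([x,-y,-depth,np.ones_like(depth)],-1)@E.T
    return P[...,:3]
E
python3 - <<'E'
from h import *
s=r.state();print({k:np.round(s[k],3) for k in("time_s","eef_pos","tcp_rot","opening")})
for c in("scene","side","wrist"):
    p,d=r.grab_frame(c);cv2.imwrite(f"pics/{c}0.png",p[...,::-1]);np.savez(f"{c}0.npz",p=p,P=world(c,d),d=d)
    P=world(c,d)
    print(c,[k for k in r.camera_info(c)], np.round(np.linalg.inv(np.array(r.camera_info(c)["extrinsics"]))[:3,3],3))
    for t in ("short_standoff","long_standoff","block","vice","bush","gear","bearing"):
        for o in r.regions_of(t,c):
            m=o["pixels"]&(d>0);Q=P[m]
            if len(Q)<5: continue
            zt=np.percentile(Q[:,2],95);T=Q[Q[:,2]>zt-.004]
            print(t,round(o["conf"],2),np.round(o["extent"]),"top",np.round(np.append((T.min(0)[:2]+T.max(0)[:2])/2,zt),3),"med",np.round(np.median(T,0)[:2],3),"ext",np.round(np.ptp(Q,0),3))
E
```

```text
{'time_s': np.float64(0.0), 'eef_pos': array([0.137, 0.609, 0.23 ]), 'tcp_rot': array([-3.460e-01, -3.122e+00,  3.000e-03]), 'opening': np.float64(0.085)}
scene ['mtx', 'extrinsics'] [-0.05  -0.497  0.698]
short_standoff 0.4 [317. 302.   5.   9.] top [ 0.451 -0.073  0.022] med [ 0.452 -0.072] ext [0.006 0.006 0.021]
long_standoff 0.53 [468. 314.   8.  18.] top [ 0.6   -0.294  0.031] med [ 0.599 -0.294] ext [0.01  0.009 0.032]
block 0.82 [305. 269.  18.  19.] top [0.502 0.003 0.02 ] med [0.502 0.002] ext [0.051 0.031 0.022]
block 0.72 [279. 247.  19.  15.] top [0.514 0.084 0.02 ] med [0.515 0.084] ext [0.03  0.036 0.021]
block 0.59 [221. 281.  22.  20.] top [0.37  0.094 0.02 ] med [0.369 0.094] ext [0.051 0.038 0.023]
block 0.48 [232. 256.  17.  14.] top [0.431 0.133 0.02 ] med [0.431 0.134] ext [0.036 0.033 0.023]
block 0.47 [358. 337.  18.  18.] top [ 0.441 -0.174  0.021] med [ 0.441 -0.174] ext [0.026 0.034 0.024]
vice 0.81 [257. 199.  49.  45.] top [0.575 0.202 0.063] med [0.582 0.21 ] ext [0.126 0.132 0.067]
bush 0.48 [359. 336.  15.  18.] top [ 0.442 -0.174  0.021] med [ 0.441 -
[... 544 characters left out ...]
088 0.017] med [0.516 0.09 ] ext [0.043 0.073 0.023]
block 0.58 [324. 314.  20.  19.] top [0.432 0.139 0.017] med [0.431 0.139] ext [0.036 0.027 0.02 ]
block 0.58 [304. 273.  21.  16.] top [0.503 0.006 0.017] med [0.502 0.008] ext [0.035 0.057 0.021]
block 0.55 [327. 293.  18.  19.] top [0.444 0.062 0.017] med [0.445 0.062] ext [0.035 0.03  0.021]
vice 0.7 [228. 320.  70.  63.] top [0.578 0.207 0.06 ] med [0.59  0.218] ext [0.148 0.182 0.068]
bush 0.49 [353. 234.  11.  14.] top [ 0.441 -0.17   0.018] med [ 0.442 -0.167] ext [0.027 0.029 0.022]
gear 0.73 [293. 234.  25.  12.] top [ 0.57  -0.15   0.012] med [ 0.57  -0.149] ext [0.041 0.055 0.019]
wrist ['mtx', 'extrinsics'] [0.068 0.625 0.373]
```

```bash
python3 - <<'E'
import cv2
for n,(x0,y0,x1,y1) in {"scene":(200,165,500,375),"side":(190,180,410,360)}.items():
    i=cv2.imread(f"pics/{n}0.png")[y0:y1,x0:x1];f=800/(x1-x0)
    f=min(f,600/(y1-y0));cv2.imwrite(f"pics/{n}0c.png",cv2.resize(i,None,fx=f,fy=f,interpolation=cv2.INTER_CUBIC));print(f)
E
```

```text
2.6666666666666665
3.3333333333333335
```

View pics/scene0c.png

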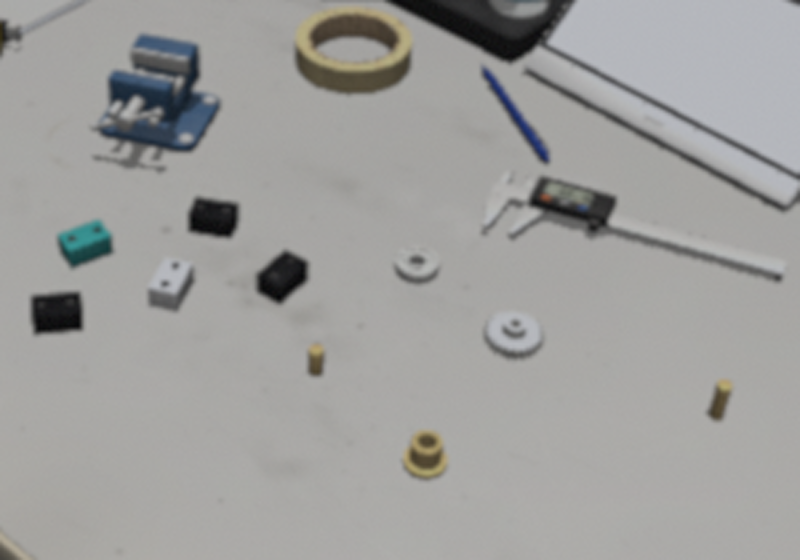

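View pics/side0c.png

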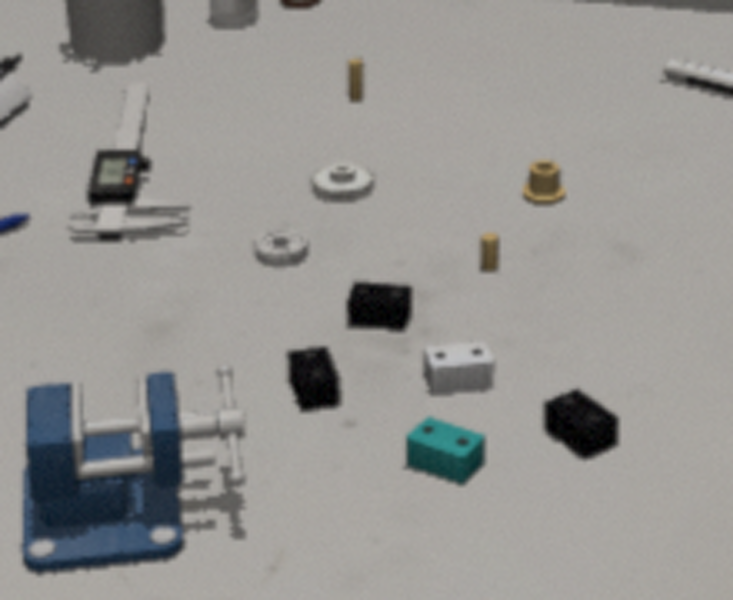

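```bash
python3 - <<'E'
from h import *
P={}
for n,cc in {"scene":{"short":(318,300),"blk":(264,271)},"side":{"short":(337,256),"blk":(328,290)}}.items():
    z=np.load(n+"0.npz");P=z["P"];d=z["d"]
    V,U=np.mgrid[0:480,0:640]
    for k,(u,v) in cc.items():
        m=(abs(U-u)<15)&(abs(V-v)<15)&(d>0)&(P[...,2]>.012)&(P[...,2]<.03);
        Q=P[m];c=P[v,u];Q=Q[np.hypot(*(Q-c)[:,:2].T)<.03];print(n,k,len(Q),np.round(Q.min(0),3),np.round(Q.max(0),3))
    m=(d>0)&(P[...,2]>.054)&(P[...,2]<.07)&(np.hypot(P[...,0]-.58,P[...,1]-.205)<.09);Q=P[m]
    r0=cv2.minAreaRect(Q[:,:2].astype(np.float32)*1000);print(n,"vice",len(Q),r0,cv2.boxPoints(r0).round())
    # top map 4mm cells
    im=np.full((400,400,3),0,np.uint8)
    for q in Q: cv2.circle(im,(int((q[0]-.5)*2500),int((.3-q[1])*2500)),2,(0,int(np.clip((q[2]-.05)*12000,60,255)),255),-1)
    for i in range(0,400,50): cv2.line(im,(i,0),(i,5),(255,255,255));cv2.line(im,(0,i),(5,i),(255,255,255))
    if n=="scene": A=im
cv2.imwrite("pics/map.png",np.hstack([A,im]))
E
```

```text
scene short 40 [ 0.448 -0.076  0.013] [ 0.459 -0.066  0.024]
scene blk 176 [0.423 0.04  0.012] [0.462 0.072 0.021]
scene vice 429 ((568.9482421875, 206.0384063720703), (107.0782470703125, 55.245643615722656), 27.09994888305664) [[509. 206.]
 [534. 157.]
 [629. 206.]
 [604. 255.]]
side short 24 [ 0.45  -0.072  0.012] [ 0.459 -0.062  0.021]
side blk 150 [0.426 0.043 0.012] [0.462 0.078 0.018]
side vice 586 ((568.1886596679688, 208.3350830078125), (99.02740478515625, 55.28772735595703), 25.757658004760742) [[512. 212.]
 [536. 162.]
 [625. 205.]
 [601. 255.]]
```

View pics/map.png

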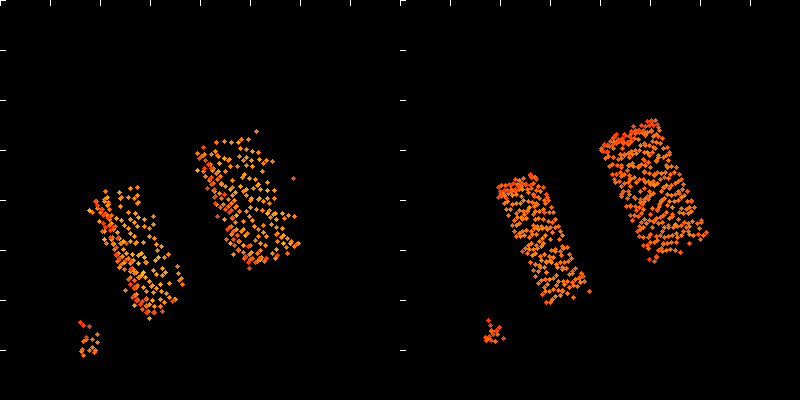

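```bash
cat > go.py <<'E'
from h import *
from scipy.spatial.transform import Rotation as R
def rel(*ts):
    s=r.state();M=R.from_rotvec(s["tcp_rot"]).as_matrix();p=np.array(s["eef_pos"])
    print(round(float(s["time_s"]),2),np.round(p,4),np.round(s["tcp_rot"],3),"open",round(float(s["opening"]),4),"q",np.round(s["joints"],2))
    for t in ts: print(t,np.round((np.array(t)-p)@M*1000,1))
E
python3 - <<'E'
from go import *
rel((.34,.2,.2),(.453,-.07,.15),(.453,-.07,.042))
a=np.array([.137,.61]);
for n in("scene","side"):
    z=np.load(n+"0.npz");P=z["P"][z["d"]>0]
    m=(P[:,0]>0)&(P[:,0]<.7)&(P[:,1]>-.2)&(P[:,1]<.75)&(P[:,2]>.07);Q=P[m];print(n,len(Q),np.round([Q.min(0),Q.max(0)],2) if len(Q) else "")
E
```

```text
1.2 [0.1369 0.6098 0.2313] [0.346 3.122 0.   ] open 0.0857 q [ 1.23  0.05  1.61  0.    1.48 -0.12]
(0.34, 0.2, 0.2) [-288.  -355.4   31.3]
(0.453, -0.07, 0.15) [-457.4 -594.1   81.3]
(0.453, -0.07, 0.042) [-457.4 -594.1  189.3]
scene 12453 [[ 0.   -0.08  0.07]
 [ 0.1   0.03  0.32]]
side 32548 [[ 0.03 -0.04  0.07]
 [ 0.2   0.68  0.53]]
```

Request:
play_rows --commands "1 -30 -37 3 0 0 0;1 -60 -74 6 0 0 0;1 -90 -111 10 0 0 0;1 -115 -142 12 0 0 0;1 -140 -173 15 0 0 0;1 -165 -204 18 0 0 0;1 -190 -235 20 0 0 0;1 -215 -266 23 0 0 0;1 -240 -297 26 0 0 0;1 -265 -328 29 0 0 0;1 -288 -355 31 0 0 0;1 -310 -386 38 0 0 0;1 -332 -417 44 0 0 0;1 -354 -448 50 0 0 0;1 -376 -479 56 0 0 0;1 -398 -510 63 0 0 0;1 -420 -541 70 0 0 0;1 -440 -570 76 0 0 0;1 -457 -594 81 0 0 0;1 -457 -594 81 0 0 0"

```text
time_s: 2.87
eef_pos: [0.4535, -0.0739, 0.1496]
tcp_rot: [-0.354, -3.121, 0.002]
contact_force: [-0.7, 0.2, 0.6]
opening: 0.0
```

```bash
python3 - <<'E'
from go import *
rel((.453,-.07,.042))
p,d=r.grab_frame("wrist");cv2.imwrite("pics/wrist1.png",p[...,::-1])
P=world("wrist",d);V,U=np.mgrid[0:480,0:640]
for lab,(x,y),rad in(("S",(.453,-.07),.03),):
    m=(d>0)&(np.hypot(P[...,0]-x,P[...,1]-y)<rad)&(P[...,2]>.012)&(P[...,2]<.035);Q=P[m];print(len(Q),np.round(Q.min(0),4) if len(Q) else "",np.round(Q.max(0),4)if len(Q) else "")
E
```

```text
2.87 [ 0.4535 -0.0739  0.1496] [-3.540e-01 -3.121e+00  2.000e-03] open 0.0 q [-0.32 -0.3   2.07 -0.    1.37 -1.67]
(0.453, -0.07, 0.042) [  1.3   3.8 107.6]
185 [ 0.4501 -0.0741  0.0122] [ 0.4605 -0.0644  0.0226]
```

View pics/wrist1.png

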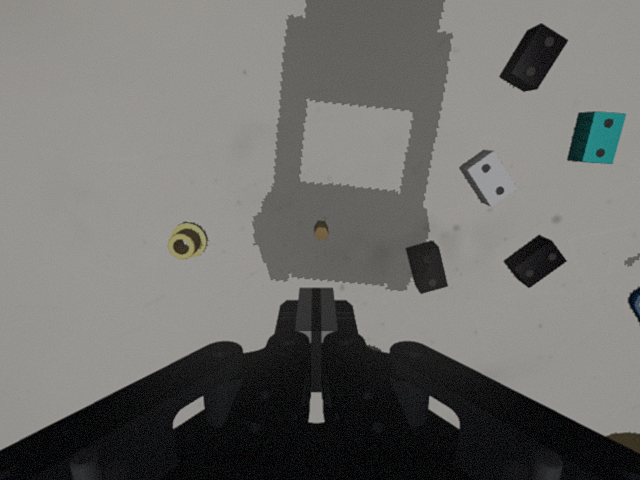

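Request:
play_rows --commands "1 -2 1 30 0 0 0;1 -2 1 60 0 0 0;1 -2 1 85 0 0 0;1 -2 1 100 0 0 0;1 -2 1 107 0 0 0;1 -2 1 107 0 0 0;1 -2 1 107 0 0 0;1 -2 1 107 0 0 0;1 -2 1 107 0 0 0;1 -2 1 107 0 0 0;1 -2 1 107 0 0 0;1 -2 1 107 0 0 0;1 -2 1 107 0 0 0;1 -2 1 107 0 0 0;1 -2 1 107 0 0 0;1 -2 1 107 0 0 0;1 -2 1 107 0 0 0;1 -2 1 107 0 0 0;1 -2 1 107 0 0 0;1 -2 1 107 0 0 0"

```text
time_s: 4.58
eef_pos: [0.4548, -0.0693, 0.0433]
tcp_rot: [-0.346, -3.122, 0.0]
contact_force: [0.4, 0.3, 0.2]
opening: 0.0001
```

```bash
python3 - <<'E'
from go import *
rel((.455,-.069,.042),(.455,-.069,.11),(.444,.058,.11),(.444,.058,.038))
E
```

```text
4.58 [ 0.4548 -0.0693  0.0433] [-0.346 -3.122  0.   ] open 0.0001 q [-0.31 -0.15  2.14 -0.    1.15 -1.66]
(0.455, -0.069, 0.042) [-0.1  0.4  1.3]
(0.455, -0.069, 0.11) [ -0.1   0.3 -66.7]
(0.444, 0.058, 0.11) [ 38.5 121.9 -66.7]
(0.444, 0.058, 0.038) [ 38.5 121.9   5.3]
```

Request:
play_rows --commands "1 0 0 0 0 0 0;1 0 0 0 0 0 0;1 0 0 0 0 0 0;1 0 0 -25 0 0 0;1 0 0 -50 0 0 0;1 0 0 -67 0 0 0;1 8 25 -67 0 0 0;1 16 50 -67 0 0 0;1 24 75 -67 0 0 0;1 32 100 -67 0 0 0;1 36 115 -67 0 0 0;1 38 122 -67 0 0 0;1 38 122 -67 0 0 0;1 38 122 -67 0 0 0;1 38 122 -67 0 0 0"

```text
time_s: 5.83
eef_pos: [0.4447, 0.0573, 0.1103]
tcp_rot: [0.347, 3.122, -0.001]
contact_force: [0.5, -0.5, -0.5]
opening: -0.0001
```

```bash
python3 - <<'E'
from go import *
p,d=r.grab_frame("wrist");cv2.imwrite("pics/wrist2.png",p[...,::-1])
P=world("wrist",d)
m=(d>0)&(np.hypot(P[...,0]-.444,P[...,1]-.058)<.03)&(P[...,2]>.014)&(P[...,2]<.024);Q=P[m]
b=cv2.minAreaRect(Q[:,:2].astype(np.float32)*1000);print(len(Q),b,np.median(p[m],0))
rel((.444,.058,.038),(*np.array(b[0])/1000,.038))
E
```

```text
1766 ((445.25421142578125, 55.80869674682617), (34.34743881225586, 22.305156707763672), 24.09990119934082) [122. 121. 119.]
5.88 [0.4447 0.0572 0.1103] [ 3.480e-01  3.122e+00 -1.000e-03] open 0.0001 q [-0.04 -0.28  2.13 -0.    1.3  -1.39]
(0.444, 0.058, 0.038) [ 0.8  0.7 72.3]
(np.float64(0.44525421142578125), np.float64(0.055808696746826175), 0.038) [-0.9 -1.2 72.3]
```

View pics/wrist2.png

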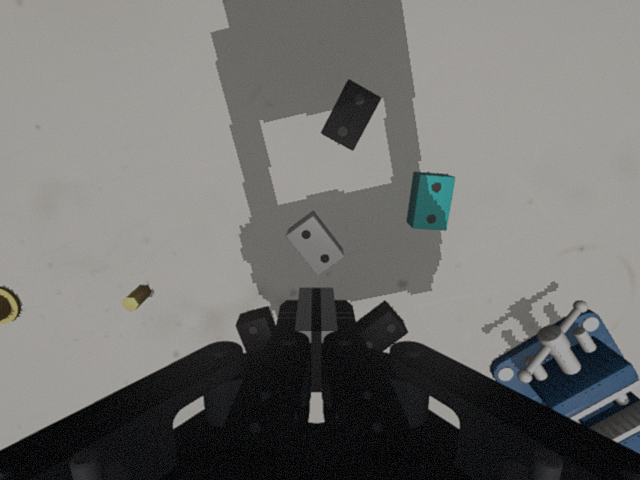

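The grey aluminium block sits at (315,243). It measures 34.3 x 22.3 mm, which matches the size given, and its neutral colour sets it apart from the teal and black look-alikes. The short standoff still stands at (138,297).

Request:
play_rows --commands "1 -1 -1 25 0 0 0;1 -1 -1 45 0 0 0;1 -1 -1 60 0 0 0;1 -1 -1 72 0 0 0;1 -1 -1 72 0 0 0;1 -1 -1 72 0 0 0;1 -1 -1 72 0 0 0;1 -1 -1 72 0 0 0;1 -1 -1 72 0 0 0;1 -1 -1 72 0 0 0;1 -1 -1 72 0 0 0;1 -1 -1 72 0 0 0;1 -1 -1 72 0 0 0;1 -1 -1 72 0 0 0;1 -1 -1 72 0 0 0;1 -1 -1 72 0 0 0;1 -1 -1 72 0 0 0;1 -1 -1 72 0 0 0;1 -1 -1 72 0 0 0;1 -1 -1 72 0 0 0"

```text
time_s: 7.55
eef_pos: [0.4452, 0.0568, 0.0383]
tcp_rot: [-0.346, -3.122, 0.0]
contact_force: [-0.2, -0.3, 0.3]
opening: -0.0001
```

```bash
python3 - <<'E'
from go import *
rel((.445,.056,.17),(.52,.14,.17),(.577,.212,.17))
E
```

```text
7.55 [0.4452 0.0568 0.0383] [-0.346 -3.122  0.   ] open -0.0001 q [-0.04 -0.17  2.17 -0.    1.14 -1.39]
(0.445, 0.056, 0.17) [ 1.000e-01 -9.000e-01 -1.317e+02]
(0.52, 0.14, 0.17) [ -54.7   97.5 -131.7]
(0.577, 0.212, 0.17) [ -94.6  180.2 -131.7]
```

Request:
play_rows --commands "1 0 0 0 0 0 0;1 0 0 0 0 0 0;1 0 0 -30 0 0 0;1 0 0 -60 0 0 0;1 0 0 -90 0 0 0;1 0 0 -120 0 0 0;1 0 0 -132 0 0 0;1 -14 26 -132 0 0 0;1 -28 52 -132 0 0 0;1 -42 78 -132 0 0 0;1 -55 104 -132 0 0 0;1 -68 130 -132 0 0 0;1 -80 154 -132 0 0 0;1 -90 172 -132 0 0 0;1 -95 180 -132 0 0 0;1 -95 180 -132 0 0 0;1 -95 180 -132 0 0 0;1 -95 180 -132 0 0 0"

```text
time_s: 9.05
eef_pos: [0.5766, 0.2108, 0.1698]
tcp_rot: [-0.347, -3.121, 0.001]
contact_force: [0.5, 0.0, -0.1]
opening: -0.0002
```

```bash
python3 - <<'E'
from go import *
p,d=r.grab_frame("wrist");cv2.imwrite("pics/wrist3.png",p[...,::-1])
P=world("wrist",d)
m=(d>0)&(np.hypot(P[...,0]-.577,P[...,1]-.212)<.06)&(P[...,2]>.056)&(P[...,2]<.068);m=cv2.erode(m.astype(np.uint8),np.ones((3,3),np.uint8))
n,l,st,_=cv2.connectedComponentsWithStats(m)
for i in range(1,n):
    if st[i,4]>150:
        Q=P[l==i];print(st[i],cv2.minAreaRect(Q[:,:2].astype(np.float32)*1000),np.round(cv2.boxPoints(cv2.minAreaRect(Q[:,:2].astype(np.float32)*1000))).tolist())
rel((.577,.212,.082))
E
```

```text
[ 260  184   72   61 1740] ((557.7974243164062, 200.42105102539062), (16.837833404541016, 49.72053909301758), 24.306262969970703) [[540.0, 220.0], [560.0, 174.0], [576.0, 181.0], [555.0, 227.0]]
[ 300  237   76   54 1992] ((601.8251342773438, 219.87527465820312), (23.9964656829834, 49.79296112060547), 24.119382858276367) [[581.0, 238.0], [601.0, 192.0], [623.0, 202.0], [603.0, 248.0]]
9.1 [0.5766 0.2107 0.17  ] [-3.470e-01 -3.122e+00  1.000e-03] open -0.0002 q [ 0.23  0.07  1.7  -0.    1.37 -1.12]
(0.577, 0.212, 0.082) [-0.1  1.4 88. ]
```

View pics/wrist3.png

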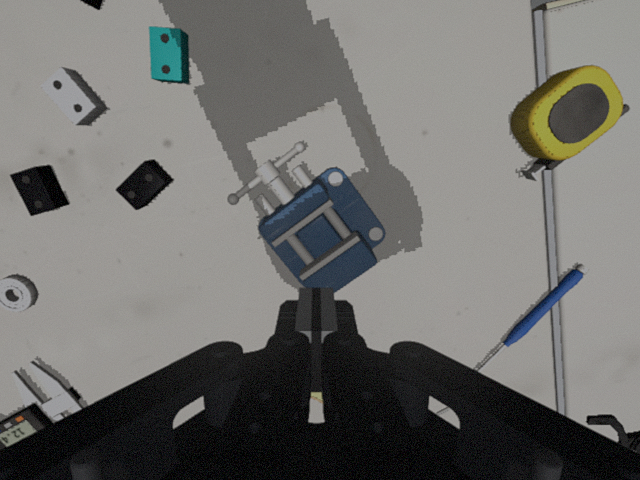

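The wrist picture shows the jaws at (300,240) and (330,260), with the gap between them. Its middle measures (0.578, 0.210), within 3 mm of the earlier estimates.

Request:
play_rows --commands "1 -1 0 25 0 0 0;1 -1 0 45 0 0 0;1 -1 0 62 0 0 0;1 -1 0 74 0 0 0;1 -1 0 82 0 0 0;1 -1 0 87 0 0 0;1 -1 0 87 0 0 0;1 -1 0 87 0 0 0;1 -1 0 87 0 0 0;1 -1 0 87 0 0 0;1 -1 0 87 0 0 0;1 -1 0 87 0 0 0;1 -1 0 87 0 0 0;1 -1 0 87 0 0 0;1 -1 0 87 0 0 0;1 -1 0 87 0 0 0;1 -1 0 87 0 0 0;1 -1 0 87 0 0 0;1 -1 0 87 0 0 0;1 -1 0 87 0 0 0"

```text
time_s: 10.77
eef_pos: [0.5783, 0.2114, 0.0833]
tcp_rot: [-0.346, -3.122, 0.0]
contact_force: [0.3, 0.6, -0.4]
opening: -0.0001
```

```bash
python3 - <<'E'
from go import *
p,d=r.grab_frame("side");a=np.load("side0.npz")["p"]
cv2.imwrite("pics/side1c.png",cv2.resize(p[180:360,190:410,::-1],None,fx=3.3,fy=3.3))
rel((.578,.210,.083));print(np.round(r.state()["contact_force"],2))
E
```

```text
10.82 [0.5783 0.2114 0.0833] [-0.346 -3.122  0.   ] open -0.0001 q [ 0.23  0.16  1.75 -0.    1.23 -1.12]
(0.578, 0.21, 0.083) [-0.  -1.5  0.3]
[-0.08 -0.68  0.73]
```

View pics/side1c.png

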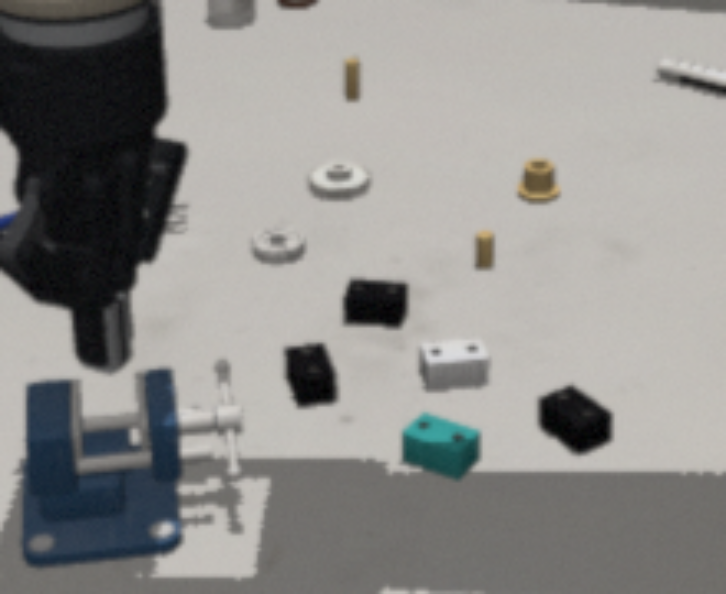

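The fingertips hover above the gap at about (105,365), clear of both jaws, and all the parts stand where they were.

```bash
python3 -c "
from plant import r
print(r.finish_job())"
```

```text
the job is handed in; nothing more can be done
None
```

I pointed with shut fingers at the short standoff, then the aluminium block, then the vice gap, and handed the job in still pointing at the gap. No verdict was reported.

| Target | Fingertips at (x, y, z), m | Height above the top | Distance to measured middle |
|---|---|---|---|
| Short standoff | (0.455, -0.069, 0.043) | about 21 mm | about 1 mm |
| Aluminium block | (0.445, 0.057, 0.038) | about 20 mm | about 1 mm |
| Vice gap | (0.578, 0.211, 0.083) | about 21 mm above the jaw tops | about 1.5 mm |

- **Dwell:** I held over each target for more than 1.2 s. The clock stood at 10.8 s of the 42 s before I handed in.
- **Contact:** the contact force stayed at noise level, under about 1 N, each time I read it. That noise is above the 0.2 N limit, so the force readings alone cannot rule out a very light touch. The last side picture shows the fingers clear of the vice and every part upright and apparently unmoved.
- **Agreement between cameras:** the scene, side and wrist cameras placed each target within about 5 mm of each other, well inside the 18 mm allowed. I used the close-range wrist measurements for the final positions.
- **Detector misses:** the networks proposed five block positions in the side view. In the scene view they missed the aluminium block and labelled the bush as one. I picked out the block by its colour, and its measured 34 x 22 mm footprint matched. They missed the short standoff in the side view and returned nothing for the first wrist picture, so I measured those from depth.

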